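# Refit the intake grille on the dust extractor

## Task

Refit the louvred intake grille on the bench dust extractor: with its upper edge held raised, hook the plain lower edge (the one farther from the handle) fully down under the lip at the foot of the sloping intake, then lower the upper edge gently, neither forcing it nor letting it drop, until the grille lies flat on its seat. Then turn the torque-limiting clamp knob clockwise until the clamp finger is fully home over the grille and the knob slips, and stop there. Leave the other things on the bench where they are.

Things in the scene. Friction and masses are not known exactly. Their poses are not given: they have to be found in the camera images.
- intake: seat of the sloping intake of a grey steel wedge housing 200 mm wide, 150 high at the back, fixed. Origin: on the seat at mid-width, at the channel wall at the foot (50 mm above the bench). x up the slope (22 degrees, rising to the robot's right), y left across the slope, z square out. Seat is z = 0; from x 35 to 135, y -50 to 50 mm it is a 15 mm deep opening with pleats
- lip_edge (a point): middle of the free edge of the lip along the foot of the seat, at its underside; axes as intake. It lies at intake x 16, z 8.5 mm: the lip overhangs the seat by 16 mm, 8.5 mm above it, is 3.5 mm thick and 148 mm wide between closed ends. The 5 mm plate goes in to full depth only at up to about 12 degrees to the seat
- stop_left (a point): upper inner edge of the left corner stop, a 12 mm high block just beyond the fitted grille's upper corner (intake x 153 to 163, y 66 to 82 mm). The upper edge must pass over it, so the grille goes in tilted, and fully down in the channel. Side rails 6 mm high run along the seat, inner faces at intake y = 74 and -74 mm: the grille (140 wide) lies between
- stop_right (a point): the same on the right corner stop (intake x 153 to 163, y -82 to -66 mm)
- grille_handle (a point): centre of the loose grille's handle bar (along y, 84 long, 12 thick along x, 16 high), flat sides, to be pinched across the 12 mm. Grille: aluminium plate 150 (x) by 140 (y) by 5 mm, 0.3 to 0.5 kg, lying handle up. x points to its upper edge, z out of its top. The bar's centre is 34 mm above the underside, 87 mm from the plain lower edge, 63 from the upper
- knob_grip (a point): centre of the wing of the black clamp knob: wing 54 long (point x), 14 thick (point y), from 14 mm below this point (42 mm disc there) to 12 above. It lies at intake x 218, y 0, z 43 mm. Site z is its axis, square out of the face. Tighten clockwise seen from outside (negative turn about z). It turns the clamp with 0.05 N m until the clamp's stop, then slips at 0.22 N m
- clamp (a joint): angle of the steel clamp finger under the knob, 82 mm long from the knob's axis, underside 7 mm above the seat: starts at 0 to 0.3 rad (pointing aside, clear of the grille); 1.15 rad is home at its stop, pointing down the slope, 14 mm over the grille's upper edge. It cannot pass over a grille that is not flat
- knob (a joint): slip of the knob on the clamp (rad): 0 at the start, grows only while the knob slips when tightened. Between 0.1 and 0.7 is right, over 0.7 is over-turned
- grille_lower_edge (a point): middle of the grille's plain lower edge, at the underside; axes as the grille's. Fitted, it is at about x = 0 to 3, z = 0 mm in the intake frame
- grille_upper_edge (a point): middle of the grille's upper edge, at the underside; axes as the grille's. Fitted, it is at about x = 150 to 153, z = 0 mm in the intake frame
- jacks: steel spring jacks (tongs), 260 by 45 mm, 13 mm high, lying mid-bench; leave alone
- tin: open steel tin, 58 mm across, 45 mm high; leave alone
- paddle: wooden paddle, 240 by 75 mm, 14 mm high; leave alone
- calipers: steel calipers, 145 by 80 mm, 14 mm high; leave alone
- wood_block: wooden shaping block 85 mm square, 60 mm high, with a 150 mm handle; leave alone
- tumbler: glass tumbler, 72 mm across, 95 mm high; leave alone
- flask: corked green glass bottle, 72 mm across, 160 mm high; leave alone
There are look-alikes about, which are no part of the job. There is more than one size of the part that bears grille_handle; the job needs the smaller.

How it is judged:
On the way, in this order (a step that is already met when the one before it is completed fails the run):
1. the grille's lower edge is at least 5 mm under the lip while its upper edge is still raised (8 mm or more off the seat) (x of grille_lower_edge in the frame of intake between -0.006 and 0.011 m and z of grille_lower_edge in the frame of intake between -0.004 and 0.009 m and z of grille_upper_edge in the frame of intake above 0.008 m), for 0.1 s.
2. the grille lies flat on its seat, lower edge under the lip (x of grille_lower_edge in the frame of intake below 0.008 m and z of grille_lower_edge in the frame of intake below 0.003 m and z of grille_upper_edge in the frame of intake below 0.004 m and angle between the z axis of grille_handle and the z axis of intake, either way round below 0.035 rad), for 0.2 s.
3. the clamp is home over the grille and the knob has slipped (value of joint clamp above 1.09 rad and value of joint knob above 0.08 rad), for 0.1 s.
At the end, for the whole second after the job is handed in: the grille lies flat on its seat (within 2 degrees, edges within 3 to 4 mm of the seat) with its lower edge at least 8 mm under the lip; the clamp finger is home over its upper edge (above 1.09 rad) and the knob has slipped by 0.08 to 0.7 rad (all of step 2 and all of step 3 and x of grille_lower_edge in the frame of intake above -0.004 m and z of grille_lower_edge in the frame of intake above -0.003 m and value of joint knob below 0.7 rad); the robot touches nothing.
It fails at once if the grille is forced: its contact forces on the extractor add up to more than 60 N (contact force between grille and intake above 60 N).
It fails at once if the hooked grille is let drop: it swings faster than 3 rad/s with its lower edge under the lip (x of grille_lower_edge in the frame of intake below 0.014 m and distance between grille_lower_edge and intake below 0.03 m and angular speed of grille above 3 rad/s).
It fails at once if the knob is over-turned: it slips more than 0.7 rad (value of joint knob above 0.7 rad).
It fails at once if another thing on the bench is moved more than 30 mm (distance of any of jacks, tin, paddle, calipers, wood_block, tumbler, flask from where it was at the start of the episode above 0.03 m).
It also fails if it takes over 69 s, if anything falls off the work surface, if the arm or the gripper's body presses on something with over 40 N, if the wrist force passes 120 N, or if a joint passes its speed limit or range.

## Robot

A 7-joint arm with a two-finger parallel gripper is mounted at the origin on the work surface. World frame = base frame: x ahead of the robot, y to its left, z up, the work surface at z = 0. Lengths are in m, angles in rad, forces in N, time in s.
With the tool pointing down it reaches from about 0.425 to 0.825 m from the base axis. Payload 3.6 kg.
Tool frame: the origin (TCP) lies at the very end of the fingers, on their centre line; the grasp point (between the pads) lies 19 mm behind it; z points along the fingers, y is the line along which they close (so a half turn about z gives the same grasp; the last joint's range is limited). The gripper opens to 93 mm and grips with 3 to 60 N. Pads are 15 mm wide; open, the fingers measure 128 mm over their backs; the gripper's body (75 mm by 188 mm) begins 65 mm behind the grasp point.
Start: joints at [1.159, 0.615, -0.013, 1.423, 0.008, 1.103, -0.04], TCP at [0.244, -0.602, 0.219] pointing down, gripper open.
Joint ranges: [-3.12, 3.12], [-0.3, 2.06], [-1.34, 1.32], [0.26, 2.42], [-1.36, 4.5], [0.01, 1.98], [-2.84, 2.84]. Speed limits (rad/s): [2.79, 2.79, 3.14, 3.14, 3.14, 3.14, 3.14].

## Interface

Orientations are given as [roll, pitch, yaw] about the fixed x, y, z axes, in that order (R = Rz(yaw) Ry(pitch) Rx(roll)).
In Python, from station import arm gives the robot as it stands. The module is installed in compiled form; this text tells all that it offers.
- The arm moves only by the tool move_arm, never from a script. Its argument "plan" is a list of rows, each a list of 3 entries, a list of its own where there are three numbers: the opening, from 0 (shut) to 1 (fully open), then the shift along the tool's x, y, z in cm, then the turn, a rotation vector about the tool's x, y, z in rad. In form: [[gripper, [x, y, z], [wx, wy, wz]], ...]. A call has 1 to 12 rows; each row shifts and turns the commanded pose from where the row before left it, along the tool's axes as they then stand; what a row does not reach is not made up. A row lasts 1/10 s, in which the tool goes at most 50 mm and 8.59 degrees, less where a joint would pass 70% of its speed; a pose out of reach is approached as far as the arm can. A call is refused whole if a number of a shift passes 5 or a number of a turn 0.15, either way. A call with a gripper value outside its range is refused whole. The fingers move at their own pace and stop on an object; "grip_force" is the grip in N (left out, the last holds). Time passes only in rows, so rows that do not move let the fingers close. It gives the time, the measured TCP pose, the force, the opening and the grip force at its end, in the units of the state.
- arm.state(): the state, without advancing time (a new reading comes with each control period).
- arm.capture(name): name is "scene" or "top" or "wrist"; returns (picture, depth): 400x640x3 uint8, red, green, blue; 400x640 float32, m along the optical axis (not along the pixel's ray), 0 where there is no reading.
- arm.camera_info(name): a dict with "intrinsics" (3x3 intrinsics, pixels), "world_from_camera" (4x4, takes a point from camera to world coordinates). Camera axes: x right, y down, z forward; pixel columns grow to the right and rows downward; lengths in m; the calibration is good to about 2 mm. The wrist camera is an equidistant fisheye: a pixel r from the principal point sees the ray r / f radians off the axis. A picture is of the moment at which its call begins: read the wrist's pose just before it. camera_info takes no time and is no camera call; for the wrist camera it gives the pose at the moment of the call.
- arm.hand_in(): hands the job in; it is judged then, once.
The state is a dict: "time_s": time; "joints": joint angles; "joint_velocities": joint speeds; "joint_torque": joint torques, N m; "tcp_pos": TCP position; "orientation": TCP orientation; "contact_force": force on the tool from outside, world axes, zero at the start; "moment": the same for the moment, N m; "width": opening from 0.0 (shut) to 1.0 (fully open); "finger_force": force on a finger pad.
Only numpy, scipy, OpenCV 4.12 (cv2) and the standard library are available. Lean on these libraries where they do the work, as an engineer would, in place of code of your own. Each camera call takes 0.05 s, during which the arm holds its last target. There are 200 camera calls.

## Working session

There is one attempt and no reset: what is moved stays moved. The work goes in short steps, Python scripts to look and compute and a tool call to move; the robot and the scene stay as the last step left them, time stands still between calls to the robot, and variables do not carry over. Pictures are saved under pics/ and viewed, at most 10 in all, crops included, and the job is handed in when it is done.

Besides the shell and the picture viewer there is one more tool, called after ">>>" by a JSON object that holds its "name" and its "arguments". move_arm: Moves the arm, as the interface text tells. Its arguments: {"type":"object","properties":{"plan":{"type":"array"},"grip_force":{"type":"number"}},"required":["plan"]}

```bash
mkdir -p pics
python3 - <<'E'
from station import arm
import cv2,numpy as np
for n in("scene","top"):
    p,d=arm.capture(n);cv2.imwrite(f"pics/{n}0.png",p[:,:,::-1]);np.savez(f"{n}0.npz",p=p,d=d,**arm.camera_info(n))
    print(n,arm.camera_info(n))
print(arm.state())
E
```

```text
scene {'intrinsics': array([[447.75236567,   0.        , 322.01598022],
       [  0.        , 447.75236567, 192.57018667],
       [  0.        ,   0.        ,   1.        ]]), 'world_from_camera': array([[-0.1355029 ,  0.63882038, -0.75732918,  1.44602083],
       [ 0.99056346,  0.10321609, -0.09016909,  0.08958697],
       [ 0.02056671, -0.76240079, -0.6467782 ,  0.9623282 ],
       [ 0.        ,  0.        ,  0.        ,  1.        ]])}
top {'intrinsics': array([[398.2444378 ,   0.        , 323.40144967],
       [  0.        , 398.2444378 , 195.66877674],
       [  0.        ,   0.        ,   1.        ]]), 'world_from_camera': array([[ 0.00778259, -0.9959774 ,  0.08926623,  0.39985626],
       [-0.99994375, -0.00839465, -0.00648317, -0.00248272],
       [ 0.00720645, -0.08921075, -0.9959867 ,  1.2903745 ],
       [ 0.        ,  0.        ,  0.        ,  1.        ]])}
{'time_s': 0.1, 'joints': array([ 1.15951558,  0.61573998, -0.01263123,  1.42470992,  0.00809682,
        1.10338415, -0.04039939]), 'joint_velocities': array([-0.00013369, -0.00091311,  0.00037743, -0.00450181,  0.00081983,
       -0.00128909, -0.00114724]), 'joint_torque': array([ 2.60704081e-03, -4.60038829e+01,  2.09997632e-01, -1.66243440e+01,
       -6.13488397e-02,  1.69305888e-02,  9.23335733e-05]), 'tcp_pos': array([ 0.24374071, -0.60182193,  0.21766004]), 'orientation': array([-3.13940112e+00,  1.36265257e-05,  3.84857222e-01]), 'contact_force': array([-0.69541168,  0.12739336, -0.34233094]), 'moment': array([ 0.04469959,  0.01425401, -0.00891196]), 'finger_force': 0.0, 'width': 0.9966355081626765}
```

View pics/scene0.png

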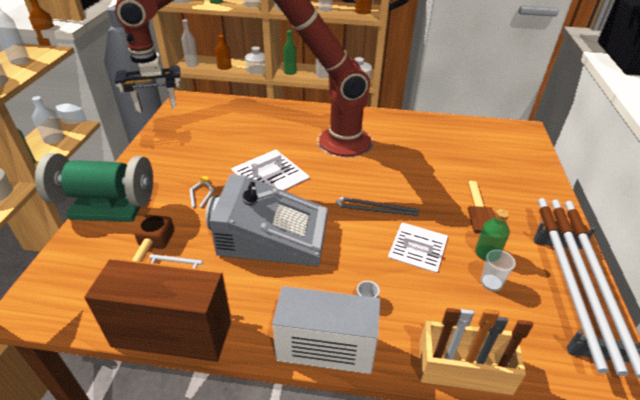

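View pics/top0.png

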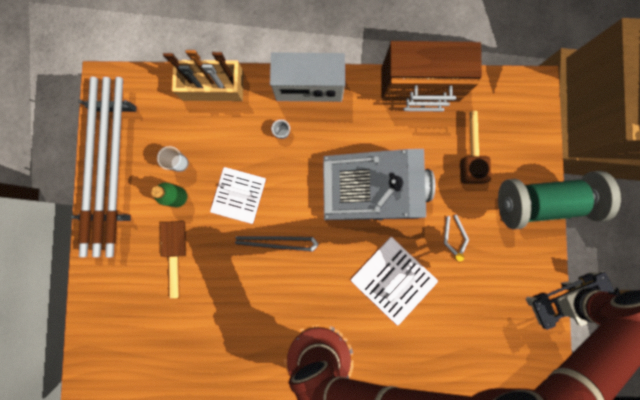

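```bash
cat > h.py <<'E'
import numpy as np,cv2
def load(n):
    z=np.load(n); K=z['intrinsics'];T=z['world_from_camera'];d=z['d']
    v,u=np.mgrid[:d.shape[0],:d.shape[1]]
    P=np.stack([(u-K[0,2])/K[0,0]*d,(v-K[1,2])/K[1,1]*d,d],-1)
    return z['p'],d,P@T[:3,:3].T+T[:3,3]
E
python3 - <<'E'
from h import *
p,d,W=load('top0.npz')
cv2.imwrite('pics/crop.png',cv2.resize(p[130:330,200:440,::-1],None,fx=3,fy=3,interpolation=cv2.INTER_CUBIC))
for n in('top0.npz','scene0.npz'):
    p,d,W=load(n)
    hsv=cv2.cvtColor(p,cv2.COLOR_RGB2HSV)
    for nm,(x0,x1,y0,y1) in dict(A=(.3,.55,.15,.4),B=(.05,.36,-.42,-.05)).items():
        m=(hsv[...,2]>150)&(hsv[...,1]<60)&(W[...,0]>x0)&(W[...,0]<x1)&(W[...,1]>y0)&(W[...,1]<y1)&(W[...,2]<.1)&(d>0)
        Q=W[m]; lo=Q[Q[:,2]<.035]
        r=cv2.minAreaRect((lo[:,:2]*1000).astype(np.float32))
        q=W[(W[...,0]>x0)&(W[...,0]<x1)&(W[...,1]>y0)&(W[...,1]<y1)&(W[...,2]>.026)&(W[...,2]<.08)&(d>0)]
        print(n,nm,len(lo),r,np.median(lo[:,2]),'handle',len(q),q.mean(0) if len(q) else 0,np.percentile(q[:,2],95) if len(q) else 0, cv2.minAreaRect((q[:,:2]*1000).astype(np.float32)) if len(q) else 0)
    m=(W[...,0]>.35)&(W[...,0]<.65)&(W[...,1]<.02)&(W[...,1]>-.35)&(W[...,2]>.02)&(d>0)
    print('ext',W[m].min(0),W[m].max(0))
E
```

```text
top0.npz A 1397 ((504.01953125, 270.1226806640625), (144.83209228515625, 128.58877563476562), 75.08453369140625) 0.00541971905373928 handle 108 [0.52690798 0.26160985 0.0415169 ] 0.04698019251178342 ((527.4960327148438, 262.8127746582031), (84.42852020263672, 12.158648490905762), 74.80766296386719)
top0.npz B 2982 ((246.19911193847656, -238.73565673828125), (207.69752502441406, 192.94337463378906), 47.088687896728516) 0.0066786689712445835 handle 255 [ 0.23725065 -0.2478014   0.05367375] 0.06085197792346018 ((236.24745178222656, -249.31890869140625), (18.12014389038086, 112.78084564208984), 47.05979537963867)
ext [ 0.43883373 -0.34006368  0.02089131] [ 0.6432961  -0.01148992  0.18902571]
scene0.npz A 1134 ((502.2919921875, 268.5913391113281), (143.3148193359375, 129.51083374023438), 75.04856872558594) 0.004939370075320193 handle 185 [0.53122031 0.26416897 0.03754687] 0.044083980718820845 ((529.5272827148438, 263.86431884765625), (83.28059387207031, 17.083410263061523), 77.8608169555664)
scene0.npz B 1268 ((280.7808837890625, -280.9035339355469), (221.56527709960938, 304.81646728515625), 44.68645095825195) 0.0068244559071188315 handle 255 [ 0.24304037 -0.24831184  0.04802868] 0.05890916791347356 ((238.1312255859375, -247.94935607910156), (24.28685188293457, 116.02582550048828), 47.01521301269531)
ext [ 0.43670548 -0.33767265  0.02006166] [ 0.64967797 -0.0083625   0.18806495]
```

View pics/crop.png

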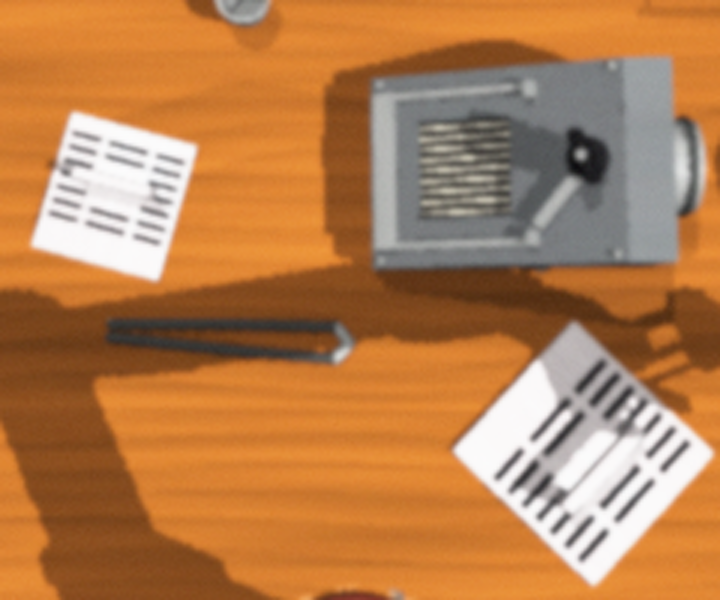

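The crop shows two candidates. The left grille (crop 115,195; top image 238,195) is 140 mm wide with an 84 mm bar. The right one (crop 585,455; top image 395,280) is about 200 mm wide with a 113 mm bar. The left one is the smaller, so that's the one I'll use. Next I'll fit the intake pose.

Run:
```python
from h import *
from station import arm
for n in('top0.npz','scene0.npz'):
    p,d,W=load(n)
    m=(W[...,0]>.46)&(W[...,0]<.62)&(W[...,1]<-.05)&(W[...,1]>-.24)&(W[...,2]>.05)&(d>0)
    Q=W[m]
    best=None;rng=np.random.default_rng(0)
    for _ in range(500):
        a=Q[rng.choice(len(Q),3,replace=False)];nn=np.cross(a[1]-a[0],a[2]-a[0]);nn/=np.linalg.norm(nn)+1e-12
        if nn[2]<0:nn=-nn
        if nn[2]<.85:continue
        c=abs((Q-a[0])@nn)<.003
        if best is None or c.sum()>best.sum():best=c
    I=Q[best];c0=I.mean(0);nn=np.linalg.svd(I-c0)[2][2];nn*=np.sign(nn[2])
    print(n,'n',nn,'tilt',np.degrees(np.arccos(nn[2])),'yaw upslope',np.degrees(np.arctan2(-nn[1],-nn[0])),'c',c0,len(I),len(Q))
    # housing outline from above
    m=(W[...,0]>.4)&(W[...,0]<.68)&(W[...,1]<.02)&(W[...,1]>-.285)&(W[...,2]>.03)&(d>0)
    print(cv2.minAreaRect((W[m][:,:2]*1000).astype(np.float32)))
    k=W[(W[...,0]>.4)&(W[...,0]<.68)&(W[...,1]<.02)&(W[...,1]>-.28)&(d>0)]; s=(k-c0)@nn
    kk=k[(s>.042)&(k[:,1]>-.26)]; print('knob top',len(kk),kk.mean(0),s.max())
print(arm.camera_info('wrist'))
```

```text
top0.npz n [-0.00971898  0.36882956  0.92944623] tilt 21.651343615122034 yaw upslope -88.49055535758458 c [ 0.54158501 -0.16601271  0.10766644] 1605 3450
((540.5497436523438, -148.88059997558594), (203.97262573242188, 273.5205383300781), 0.48885518312454224)
knob top 103 [ 0.54180181 -0.20724297  0.1824417 ] 0.05918064160376959
scene0.npz n [-0.01279321  0.37096804  0.92855751] tilt 21.788938324537565 yaw upslope -88.02487893070519 c [ 0.54706583 -0.15866721  0.1046838 ] 1432 2866
((542.7509765625, -147.34902954101562), (210.38613891601562, 276.64111328125), 0.4244576692581177)
knob top 101 [ 0.54909797 -0.20561679  0.18028793] 0.060973396438368396
{'intrinsics': array([[309.70691629,   0.        , 317.44966417],
       [  0.        , 309.70691629, 197.03323543],
       [  0.        ,   0.        ,   1.        ]]), 'world_from_camera': array([[ 0.37615767, -0.88892322, -0.26138269,  0.31711699],
       [-0.92655357, -0.36147918, -0.10407346, -0.57298922],
       [-0.00197109,  0.2813331 , -0.95960815,  0.38363384],
       [ 0.        ,  0.        ,  0.        ,  1.        ]])}
```

```bash
cat >> h.py <<'E'
import json
from scipy.spatial.transform import Rotation as Rot
def plan(target,Rt,n,g,start=None):
    """rows from start (pos,R) or the present pose to target; prints them and the end pose"""
    from station import arm
    s=arm.state()
    p,R=start if start else (s['tcp_pos'],Rot.from_euler('xyz',s['orientation']))
    p=np.array(p);rows=[]
    for k in range(n,0,-1):
        dp=np.round(R.inv().apply(np.array(target)-p)/k*100,1 if n>1 else 2)
        w=np.round((R.inv()*Rt).as_rotvec()/k,3)
        rows.append([g,dp.tolist(),w.tolist()]);p=p+R.apply(dp/100);R=R*Rot.from_rotvec(w)
    print(json.dumps(rows));print(p.round(4),R.as_euler('xyz').round(3));return p,R
def down(yaw): return Rot.from_euler('xyz',[np.pi,0,yaw])
E
python3 -c "
from h import *
plan([.47,-.12,.28],down(0),12,1)"
```

```text
[[1, [3.3, -3.0, -0.5], [-0.0, 0.0, 0.032]], [1, [3.2, -3.1, -0.5], [-0.0, 0.0, 0.032]], [1, [3.0, -3.2, -0.5], [-0.0, 0.0, 0.032]], [1, [2.9, -3.3, -0.5], [-0.0, 0.0, 0.032]], [1, [2.8, -3.4, -0.5], [-0.0, 0.0, 0.032]], [1, [2.7, -3.5, -0.5], [-0.0, 0.0, 0.032]], [1, [2.6, -3.6, -0.5], [-0.0, 0.0, 0.032]], [1, [2.5, -3.7, -0.5], [-0.0, 0.0, 0.032]], [1, [2.4, -3.7, -0.5], [-0.001, 0.0, 0.032]], [1, [2.3, -3.8, -0.6], [-0.0, 0.0, 0.032]], [1, [2.2, -3.9, -0.5], [-0.001, 0.0, 0.032]], [1, [2.0, -4.0, -0.6], [-0.0, 0.001, 0.033]]]
[ 0.4699 -0.1201  0.2803] [-3.142 -0.    -0.   ]
```

>>> {"name": "move_arm", "arguments": {"plan": [[1,[3.3,-3.0,-0.5],[0,0,0.032]],[1,[3.2,-3.1,-0.5],[0,0,0.032]],[1,[3.0,-3.2,-0.5],[0,0,0.032]],[1,[2.9,-3.3,-0.5],[0,0,0.032]],[1,[2.8,-3.4,-0.5],[0,0,0.032]],[1,[2.7,-3.5,-0.5],[0,0,0.032]],[1,[2.6,-3.6,-0.5],[0,0,0.032]],[1,[2.5,-3.7,-0.5],[0,0,0.032]],[1,[2.4,-3.7,-0.5],[0,0,0.032]],[1,[2.3,-3.8,-0.6],[0,0,0.032]],[1,[2.2,-3.9,-0.5],[0,0,0.032]],[1,[2.0,-4.0,-0.6],[0,0,0.033]]]}}

```text
time_s: 1.3
tcp_pos: [0.4703, -0.1188, 0.2806]
orientation: [-3.141, 0.001, -0.002]
contact_force: [0.0, -1.2, 0.8]
width: 1.003
finger_force: 0.0
```

```bash
cat >> h.py <<'E'
def wrist(tag):
    from station import arm
    c=arm.camera_info('wrist');p,d=arm.capture('wrist');K=c['intrinsics'];T=c['world_from_camera']
    np.savez(f'{tag}.npz',p=p,d=d,**c);return p,d,wpts(d,K,T)
def wpts(d,K,T):
    v,u=np.mgrid[:d.shape[0],:d.shape[1]];a,b=(u-K[0,2])/K[0,0],(v-K[1,2])/K[1,1]
    r=np.hypot(a,b)+1e-9;t=np.tan(np.minimum(r,1.5))/r
    P=np.stack([a*t*d,b*t*d,d],-1);return P@T[:3,:3].T+T[:3,3]
def ortho(p,W,d,O,R,xr,yr,zr,s=2):
    """picture in intake axes (s px per mm): columns x, rows y downward from high y; also height map"""
    L=(W-O)@R.as_matrix()*1000; m=(d>0)&(L[...,2]>zr[0])&(L[...,2]<zr[1])
    L=L[m];C=p[m];i=np.argsort(L[:,2]);L=L[i];C=C[i]
    img=np.zeros((int((yr[1]-yr[0])*s),int((xr[1]-xr[0])*s),3),np.uint8)
    u=((L[:,0]-xr[0])*s).astype(int);v=((yr[1]-L[:,1])*s).astype(int)
    k=(u>=0)&(v>=0)&(u<img.shape[1])&(v<img.shape[0]);img[v[k],u[k]]=C[k];return img
E
python3 - <<'E'
from h import *
from station import arm
s=arm.state();print(s['time_s'],s['tcp_pos'],s['orientation'],s['joints'].round(2))
p,d,W=wrist('w1');cv2.imwrite('pics/w1.png',p[:,:,::-1])
m=(W[...,0]>.46)&(W[...,0]<.62)&(W[...,1]<-.05)&(W[...,1]>-.24)&(W[...,2]>.05)&(d>0)
Q=W[m];rng=np.random.default_rng(0);best=np.zeros(1)
for _ in range(800):
    a=Q[rng.choice(len(Q),3,replace=False)];nn=np.cross(a[1]-a[0],a[2]-a[0]);nn/=np.linalg.norm(nn)+1e-12
    if abs(nn[2])<.85:continue
    c=abs((Q-a[0])@nn)<.002
    if c.sum()>best.sum():best=c
I=Q[best];c0=I.mean(0);nn=np.linalg.svd(I-c0,full_matrices=False)[2][2];nn*=np.sign(nn[2])
print(nn,np.degrees(np.arccos(nn[2])),np.degrees(np.arctan2(-nn[1],-nn[0])),c0,len(I),len(Q))
k=W[(W[...,0]>.4)&(W[...,0]<.68)&(W[...,1]<-.12)&(W[...,1]>-.3)&(d>0)];z=(k-c0)@nn
kk=k[(z>.051)&(z<.06)];print('knob',len(kk),kk.mean(0),z.max(),cv2.minAreaRect((kk[:,:2]*1000).astype(np.float32)))
E
```

```text
1.3 [ 0.47026568 -0.11883569  0.28059702] [-3.14148191e+00  7.79306601e-04 -1.65965014e-03] [ 0.24  0.3  -0.05  1.79  0.02  1.06 -1.39]
[0.03850018 0.06023288 0.9974416 ] 4.099348789670029 -122.58626104605688 [ 0.49298641 -0.14752547  0.40462214] 11425 86862
knob 0 [nan nan nan] 0.004568024057600497 ((0.0, 0.0), (0.0, 0.0), 0.0)<stdin>:15: RuntimeWarning: Mean of empty slice.
  ret = um.true_divide(
```

View pics/w1.png

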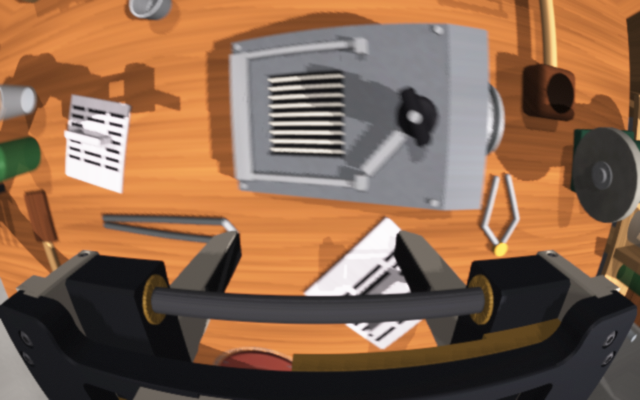

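The wrist view shows the lip at the left (column ~240), the stops at (360,46) and (360,181), the knob at (417,115), and the small grille at (97,140). I'll refit with the gripper masked out.

Run:
```python
from h import *
z=np.load('w1.npz');p,d=z['p'],z['d'];W=wpts(d,z['intrinsics'],z['world_from_camera'])
ok=(d>0)&(W[...,2]<.21);ok[215:]=False
m=ok&(W[...,0]>.45)&(W[...,0]<.63)&(W[...,1]<-.05)&(W[...,1]>-.24)&(W[...,2]>.05)
Q=W[m];rng=np.random.default_rng(0);best=np.zeros(1)
for _ in range(800):
    a=Q[rng.choice(len(Q),3,replace=False)];nn=np.cross(a[1]-a[0],a[2]-a[0]);nn/=np.linalg.norm(nn)+1e-12
    if abs(nn[2])<.85:continue
    c=abs((Q-a[0])@nn)<.002
    if c.sum()>best.sum():best=c
I=Q[best];c0=I.mean(0);nn=np.linalg.svd(I-c0,full_matrices=False)[2][2];nn*=np.sign(nn[2])
print(nn,np.degrees(np.arccos(nn[2])),np.degrees(np.arctan2(-nn[1],-nn[0])),c0,len(I),len(Q))
y=np.radians(-89.5);t=np.radians(22)
R=Rot.from_matrix(np.array([[np.cos(y)*np.cos(t),-np.sin(y),-np.cos(y)*np.sin(t)],[np.sin(y)*np.cos(t),np.cos(y),-np.sin(y)*np.sin(t)],[np.sin(t),0,np.cos(t)]]))
O=np.array([.542,-.0245,.05]); L=(W-O)@R.as_matrix()*1000
print('seat z in frame',np.median(((I-O)@R.as_matrix())[:,2])*1000)
k=L[ok&(abs(L[...,0]-218)<45)&(abs(L[...,1])<45)&(L[...,2]>47)&(L[...,2]<62)];print('knob',len(k),k.mean(0),cv2.minAreaRect(k[:,:2].astype(np.float32)))
# rails / lip via local gradient: heights profile
for x in range(-16,30,2):
    q=L[ok&(abs(L[...,0]-x)<1)&(abs(L[...,1])<60)];print(x,np.median(q[:,2]).round(1) if len(q) else None,end='; ')
print()
for yy in list(range(-110,-60,2))+list(range(60,110,2)):
    q=L[ok&(abs(L[...,1]-yy)<1)&(L[...,0]>40)&(L[...,0]<130)];print(yy,np.median(q[:,2]).round(1) if len(q) else None,end='; ')
img=ortho(p,np.where(ok[...,None],W,9),d,O,R,(-20,280),(-110,110),(-20,70),2)
img=cv2.dilate(img,np.ones((2,2)));img[:, [40,72,346,366]]=(255,0,0);img[[220,220-148,220+148,220-132,220+132]]=(255,0,0);cv2.imwrite('pics/o1.png',img[:,:,::-1])
```

```text
[-0.00775377  0.37492501  0.92702272] 22.024633010440475 -88.81524247974981 [ 0.54213611 -0.16559272  0.10685886] 16233 26644
seat z in frame -0.14451180051281667
knob 936 [2.18506407e+02 1.33444525e-01 5.46693888e+01] ((218.2899169921875, 0.17494773864746094), (14.653417587280273, 55.039005279541016), 20.58809471130371)
-16 None; -14 None; -12 None; -10 11.2; -8 11.8; -6 11.9; -4 11.9; -2 11.8; 0 11.9; 2 11.7; 4 12.0; 6 11.7; 8 11.8; 10 11.5; 12 1.2; 14 10.1; 16 9.3; 18 -0.1; 20 -0.1; 22 -0.2; 24 -0.1; 26 -0.4; 28 -0.3; 
-110 None; -108 None; -106 None; -104 None; -102 -0.8; -100 -0.6; -98 -0.6; -96 -0.6; -94 -0.5; -92 -0.5; -90 -0.7; -88 -0.5; -86 -0.5; -84 -0.3; -82 5.2; -80 5.5; -78 5.3; -76 5.1; -74 0.1; -72 -0.4; -70 -0.5; -68 -0.4; -66 -0.5; -64 -0.5; -62 -0.4; 60 0.1; 62 0.1; 64 0.1; 66 0.1; 68 0.2; 70 0.2; 72 0.7; 74 6.2; 76 6.2; 78 6.3; 80 6.2; 82 0.3; 84 0.3; 86 0.2; 88 0.1; 90 0.2; 92 0.2; 94 0.3; 96 0.3; 98 0.2; 100 0.3; 102 None; 104 None; 106 None; 108 None;
```

View pics/o1.png

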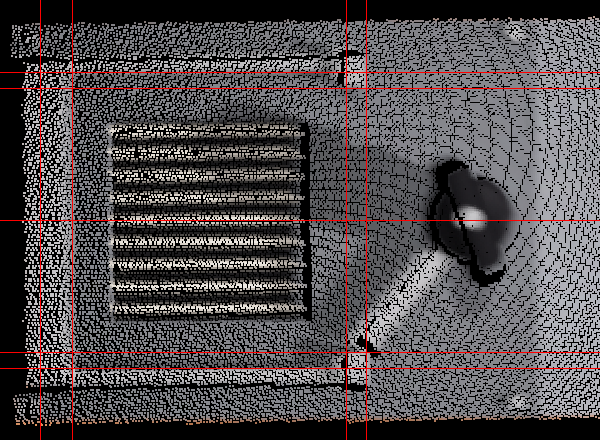

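The fitted frame overlays the rails, stops, lip and knob within about 1 mm. I'll use yaw -89° and O = (0.5403, -0.0245, 0.05). Next is a close look over the small grille.

```bash
python3 -c "
from h import *
plan([.52,.262,.15],down(1.304),12,0.7)"
```

```text
[[0.7, [0.4, -3.1, 1.1], [-0.0, -0.001, -0.108]], [0.7, [0.7, -3.0, 1.1], [-0.0, -0.001, -0.108]], [0.7, [1.1, -2.9, 1.1], [-0.0, -0.001, -0.108]], [0.7, [1.4, -2.8, 1.1], [-0.0, -0.001, -0.108]], [0.7, [1.7, -2.6, 1.1], [-0.0, -0.001, -0.108]], [0.7, [1.9, -2.4, 1.1], [-0.001, -0.001, -0.107]], [0.7, [2.2, -2.2, 1.1], [-0.0, -0.001, -0.108]], [0.7, [2.4, -2.0, 1.1], [-0.001, -0.0, -0.107]], [0.7, [2.6, -1.7, 1.1], [-0.0, -0.001, -0.108]], [0.7, [2.8, -1.4, 1.1], [-0.001, -0.0, -0.107]], [0.7, [2.9, -1.1, 1.2], [-0.0, -0.001, -0.108]], [0.7, [3.0, -0.8, 1.1], [-0.001, -0.0, -0.107]]]
[0.5198 0.2617 0.1503] [ 3.141 -0.     1.304]
```

>>> {"name": "move_arm", "arguments": {"plan": [[0.7,[0.4,-3.1,1.1],[0,0,-0.108]],[0.7,[0.7,-3.0,1.1],[0,0,-0.108]],[0.7,[1.1,-2.9,1.1],[0,0,-0.108]],[0.7,[1.4,-2.8,1.1],[0,0,-0.108]],[0.7,[1.7,-2.6,1.1],[0,0,-0.108]],[0.7,[1.9,-2.4,1.1],[0,0,-0.107]],[0.7,[2.2,-2.2,1.1],[0,0,-0.108]],[0.7,[2.4,-2.0,1.1],[0,0,-0.107]],[0.7,[2.6,-1.7,1.1],[0,0,-0.108]],[0.7,[2.8,-1.4,1.1],[0,0,-0.107]],[0.7,[2.9,-1.1,1.2],[0,0,-0.108]],[0.7,[3.0,-0.8,1.1],[0,0,-0.107]]]}}

```text
time_s: 2.55
tcp_pos: [0.5195, 0.2496, 0.1467]
orientation: [-3.141, 0.001, 1.296]
contact_force: [-0.1, 0.1, 0.3]
width: 0.699
finger_force: 0.0
```

Run:
```python
from h import *
from station import arm
s=arm.state();print(s['time_s'],s['tcp_pos'],s['orientation'],s['joints'].round(2),s['contact_force'],s['moment'])
p,d,W=wrist('w2')
B=(d>0)&(abs(W[...,0]-.52)<.13)&(abs(W[...,1]-.262)<.13)
q=W[B&(W[...,2]>.030)&(W[...,2]<.06)]
print(len(q),np.percentile(q[:,2],[5,50,95]));t=q[q[:,2]>np.percentile(q[:,2],95)-.005]
print('bar',len(t),cv2.minAreaRect((t[:,:2]*1000).astype(np.float32)))
hsv=cv2.cvtColor(p,cv2.COLOR_RGB2HSV)
pl=W[B&(W[...,2]<.012)&(hsv[...,1]<70)&(hsv[...,2]>80)]
print('plate',len(pl),np.median(pl[:,2]),cv2.minAreaRect((pl[:,:2]*1000).astype(np.float32)))
cv2.imwrite('pics/w2.png',p[:,:,::-1])
```

```text
2.55 [0.51949655 0.24955247 0.14670235] [-3.14088929e+00  8.93466127e-04  1.29610586e+00] [-0.23  0.61 -0.4   1.72  0.3   0.87 -1.04] [-0.0975861   0.11884868  0.25518323] [-0.06833484 -0.09200713  0.01422237]
1188 [0.04007523 0.04177066 0.04293587]
bar 1167 ((528.80126953125, 262.5604248046875), (81.98357391357422, 11.589164733886719), 74.79584503173828)
plate 16294 0.0049710529735289 ((517.2645263671875, 267.4052734375), (144.03680419921875, 153.6099090576172), 75.64105224609375)
```

View pics/w2.png

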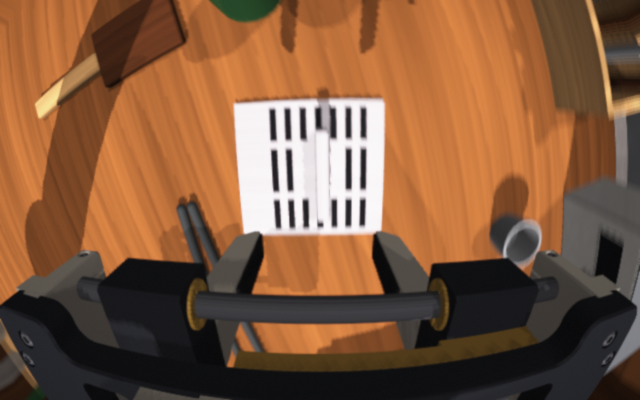

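Bar centre is (0.5288, 0.2625). The plate centre lies 12.4 mm toward the lower edge, as described, so the upper edge is on the +x side. Descending to grasp.

```bash
python3 -c "
from h import *
plan([.5288,.2625,.0165],down(1.305),8,0.5)"
```

```text
[[0.5, [0.1, 0.1, 1.6], [-0.001, -0.001, 0.0]], [0.5, [0.1, 0.1, 1.6], [-0.0, -0.001, 0.0]], [0.5, [0.1, 0.1, 1.6], [-0.001, -0.0, 0.0]], [0.5, [0.1, 0.1, 1.6], [-0.0, -0.001, 0.0]], [0.5, [0.1, 0.1, 1.6], [-0.001, -0.0, 0.0]], [0.5, [0.1, 0.1, 1.6], [-0.0, -0.001, 0.0]], [0.5, [0.1, 0.2, 1.6], [-0.001, -0.0, 0.001]], [0.5, [0.1, 0.1, 1.7], [-0.0, -0.001, 0.0]]]
[0.5285 0.2622 0.0163] [-3.141  0.     1.305]
```

```bash
python3 -c "
from station import arm
s=arm.state();print(s['time_s'],s['tcp_pos'],s['orientation'],s['joint_velocities'].round(2))"
```

```text
2.6 [0.51795886 0.25649002 0.1452615 ] [-3.13730931 -0.0047717   1.30631412] [ 0.02 -0.04 -0.    0.05 -0.06  0.02 -0.07]
```

>>> {"name": "move_arm", "arguments": {"plan": [[0.5,[0.1,0.2,2.0],[0,0,0]],[0.5,[0.2,0.2,2.0],[0,0,0]],[0.5,[0.2,0.2,2.0],[0,0,0]],[0.5,[0.2,0.2,2.0],[0,0,0]],[0.5,[0,0,0],[0,0,0]],[0.5,[0,0,0],[0,0,0]]]}}

```text
time_s: 3.2
tcp_pos: [0.529, 0.2531, 0.0676]
orientation: [-3.141, 0.001, 1.292]
contact_force: [0.6, 0.5, 0.8]
width: 0.499
finger_force: 0.0
```

```bash
python3 -c "
from h import *
plan([.5288,.2625,.0165],down(1.305),3,0.5)"
```

```text
[[0.5, [0.3, -0.1, 1.7], [-0.0, 0.0, -0.004]], [0.5, [0.3, -0.1, 1.7], [-0.0, 0.0, -0.005]], [0.5, [0.3, -0.1, 1.7], [-0.001, 0.001, -0.004]]]
[0.5285 0.2626 0.0166] [ 3.141 -0.     1.305]
```

>>> {"name": "move_arm", "arguments": {"plan": [[0.5,[0.3,-0.1,1.7],[0,0,-0.005]],[0.5,[0.3,-0.1,1.7],[0,0,-0.005]],[0.5,[0.3,-0.1,1.7],[0,0,-0.004]],[0.5,[0,0,0],[0,0,0]],[0.5,[0,0,0],[0,0,0]]]}}

```text
time_s: 3.7
tcp_pos: [0.5293, 0.2632, 0.0178]
orientation: [3.141, -0.001, 1.306]
contact_force: [0.7, 0.2, 0.1]
width: 0.498
finger_force: 0.0
```

>>> {"name": "move_arm", "arguments": {"plan": [[0,[0,0,0.1],[0,0,0]],[0,[0,0,0],[0,0,0]],[0,[0,0,0],[0,0,0]],[0,[0,0,0],[0,0,0]],[0,[0,0,0],[0,0,0]],[0,[0,0,0],[0,0,0]],[0,[0,0,0],[0,0,0]],[0,[0,0,0],[0,0,0]]], "grip_force": 45}}

```text
time_s: 4.5
tcp_pos: [0.5287, 0.263, 0.0159]
orientation: [-3.142, 0.0, 1.306]
contact_force: [-2.1, -0.1, 3.2]
width: 0.123
finger_force: 45.0
```

```bash
cat >> h.py <<'E'
O=np.array([.5403,-.0245,.05]);_y=np.radians(-89.0);_t=np.radians(22)
RI=Rot.from_euler('z',_y)*Rot.from_euler('y',-_t)
M=Rot.from_matrix([[0,1,0],[1,0,0],[0,0,-1]]);H=15.9
def gpose(x,z,th,y=0):
    """TCP pose for the grille's lower edge at intake x,y,z mm, tilt th deg"""
    G=RI*Rot.from_euler('y',-np.radians(th))
    return O+RI.apply(np.array([x,y,z])/1000)+G.apply([.087,0,H/1000]),G*M
def where():
    """grille lower edge in intake mm, tilt deg, from the tool pose"""
    from station import arm
    s=arm.state();R=Rot.from_euler('xyz',s['orientation']);G=R*M.inv();p=s['tcp_pos']+G.apply([-.087,0,-H/1000])
    u=p+G.apply([.15,0,0]);r=(RI.inv()*G).as_rotvec(degrees=True)
    print('t',s['time_s'],'low',(RI.inv().apply(p-O)*1000).round(1),'up',(RI.inv().apply(u-O)*1000).round(1),'rot',r.round(2),'F',s['contact_force'].round(1),'M',s['moment'].round(2),'w',round(s['width'],3),'F_intake',RI.inv().apply(s['contact_force']).round(1))
    return s
E
python3 -c "
from h import *
from station import arm
s=arm.state();p=s['tcp_pos'];R=down(1.305)
e=plan(p+[0,0,.12],R,4,0)
t,Rt=gpose(24,60,10);print(t,Rt.as_euler('xyz'))
plan(t,Rt,12,0,e)"
```

```text
[[0, [-0.0, -0.0, -3.0], [-0.0, 0.0, 0.0]], [0, [-0.0, -0.0, -3.0], [-0.0, 0.0, 0.0]], [0, [-0.0, -0.0, -3.0], [-0.0, 0.0, 0.0]], [0, [-0.0, -0.0, -3.0], [-0.0, 0.0, 0.001]]]
[0.5287 0.263  0.1359] [-3.142  0.     1.305]
[ 0.54143668 -0.08962057  0.17420853] [2.58308729 0.         0.01745329]
[[0, [-2.8, 0.9, -0.3], [-0.04, -0.03, 0.104]], [0, [-2.7, 1.2, -0.2], [-0.04, -0.03, 0.104]], [0, [-2.6, 1.4, -0.1], [-0.04, -0.03, 0.104]], [0, [-2.4, 1.7, 0.1], [-0.04, -0.03, 0.104]], [0, [-2.2, 1.9, 0.2], [-0.04, -0.03, 0.104]], [0, [-2.0, 2.2, 0.4], [-0.04, -0.03, 0.105]], [0, [-1.7, 2.3, 0.5], [-0.04, -0.03, 0.104]], [0, [-1.5, 2.5, 0.7], [-0.04, -0.03, 0.105]], [0, [-1.2, 2.6, 0.8], [-0.04, -0.03, 0.104]], [0, [-0.9, 2.7, 0.9], [-0.039, -0.03, 0.105]], [0, [-0.6, 2.7, 1.0], [-0.04, -0.03, 0.104]], [0, [-0.2, 2.7, 1.2], [-0.039, -0.03, 0.105]]]
[ 0.5419 -0.0895  0.1743] [ 2.583 -0.     0.017]
```

>>> {"name": "move_arm", "arguments": {"plan": [[0,[0,0,-1.0],[0,0,0]],[0,[0,0,-2.0],[0,0,0]],[0,[0,0,-3.0],[0,0,0]],[0,[0,0,-3.0],[0,0,0]],[0,[0,0,-2.0],[0,0,0]],[0,[0,0,-1.0],[0,0,0]]]}}

```text
time_s: 5.1
tcp_pos: [0.5294, 0.2632, 0.1375]
orientation: [3.14, -0.002, 1.306]
contact_force: [0.6, 0.6, -3.2]
width: 0.126
finger_force: 45.0
```

>>> {"name": "move_arm", "arguments": {"plan": [[0,[-2.8,0.9,-0.3],[-0.04,-0.03,0.104]],[0,[-2.7,1.2,-0.2],[-0.04,-0.03,0.104]],[0,[-2.6,1.4,-0.1],[-0.04,-0.03,0.104]],[0,[-2.4,1.7,0.1],[-0.04,-0.03,0.104]],[0,[-2.2,1.9,0.2],[-0.04,-0.03,0.104]],[0,[-2.0,2.2,0.4],[-0.04,-0.03,0.105]],[0,[-1.7,2.3,0.5],[-0.04,-0.03,0.104]],[0,[-1.5,2.5,0.7],[-0.04,-0.03,0.105]],[0,[-1.2,2.6,0.8],[-0.04,-0.03,0.104]]]}}

```text
time_s: 6.0
tcp_pos: [0.5375, -0.0019, 0.1629]
orientation: [2.713, 0.07, 0.333]
contact_force: [0.6, 0.3, -4.6]
width: 0.123
finger_force: 45.0
```

```bash
python3 -c "
from h import *
s=where();print(s['joints'].round(2))
t,Rt=gpose(24,60,10)
plan(t,Rt,5,0)"
```

```text
t 6.0 low [-60.5 -28.3  91.8] up [ 81.8  18.3 101.4] rot [ 3.48 -3.15 18.21] F [ 0.6  0.3 -4.6] M [ 0.73  0.12 -0.04] w 0.123 F_intake [-2.   0.6 -4.2]
[-0.38  0.54  0.14  1.88  0.5   0.83 -1.84]
[[0, [-0.5, 1.6, 0.5], [-0.024, -0.018, 0.062]], [0, [-0.4, 1.6, 0.6], [-0.023, -0.018, 0.062]], [0, [-0.3, 1.6, 0.6], [-0.024, -0.017, 0.062]], [0, [-0.2, 1.7, 0.7], [-0.023, -0.018, 0.063]], [0, [-0.1, 1.6, 0.7], [-0.024, -0.017, 0.062]]]
[ 0.541  -0.0895  0.1739] [2.583 0.    0.018]
```

>>> {"name": "move_arm", "arguments": {"plan": [[0,[-0.5,1.6,0.5],[-0.024,-0.018,0.062]],[0,[-0.4,1.6,0.6],[-0.023,-0.018,0.062]],[0,[-0.3,1.6,0.6],[-0.024,-0.017,0.062]],[0,[-0.2,1.7,0.7],[-0.023,-0.018,0.063]],[0,[-0.1,1.6,0.7],[-0.024,-0.017,0.062]],[0,[0,0,0],[0,0,0]],[0,[0,0,0],[0,0,0]]]}}

```text
time_s: 6.7
tcp_pos: [0.5419, -0.0878, 0.1737]
orientation: [2.586, 0.001, 0.023]
contact_force: [0.8, 0.6, -3.8]
width: 0.123
finger_force: 45.0
```

Run:
```python
from h import *
s=where()
p,d,W=wrist('w3');cv2.imwrite('pics/w3.png',p[:,:,::-1])
t,Rt=gpose(22,20,10); plan(t,Rt,6,0)
```

```text
t 6.7 low [22.1  0.1 60.4] up [169.9   0.9  86. ] rot [ 0.1  -9.86  0.32] F [ 0.8  0.6 -3.8] M [ 1.07 -0.    0.02] w 0.123 F_intake [-2.   0.8 -3.3]
[[0, [-0.0, -0.1, 0.7], [-0.0, -0.001, 0.001]], [0, [-0.0, -0.1, 0.7], [-0.001, -0.0, 0.001]], [0, [-0.0, -0.1, 0.6], [-0.0, -0.001, 0.001]], [0, [-0.0, -0.1, 0.7], [-0.001, -0.0, 0.001]], [0, [-0.0, -0.1, 0.6], [-0.0, -0.001, 0.001]], [0, [-0.1, -0.2, 0.7], [-0.001, -0.0, 0.001]]]
[ 0.5415 -0.1026  0.1362] [ 2.583 -0.     0.017]
```

View pics/w3.png

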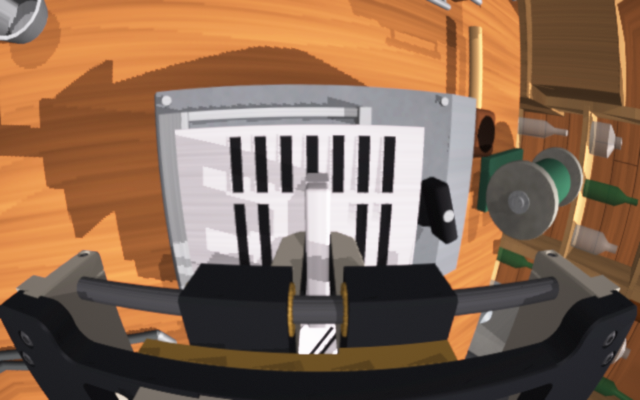

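The grille hovers over the intake, plate edges at columns 176–424, top edge at row 128. I'll measure its actual pose in the hand from the depth.

Run:
```python
from h import *
z=np.load('w3.npz');p,d=z['p'],z['d'];W=wpts(d,z['intrinsics'],z['world_from_camera'])
L=(W-O)@RI.as_matrix()*1000
hsv=cv2.cvtColor(p,cv2.COLOR_RGB2HSV)
m=(d>0);m[262:]=False
exp=65.5+(L[...,0]-22)*np.tan(np.radians(9.9))
m&=(abs(L[...,2]-exp)<8)&(L[...,0]>0)&(L[...,0]<200)&(abs(L[...,1])<90)
Q=L[m];A=np.c_[Q[:,0],Q[:,1],np.ones(len(Q))];c=np.linalg.lstsq(A,Q[:,2],rcond=None)[0]
print(len(Q),'tilt x',np.degrees(np.arctan(c[0])),'tilt y',np.degrees(np.arctan(c[1])),'top z at lower edge',c@[22,0,1])
for y in(20,40,60):
    q=Q[abs(Q[:,1]-y)<4];print(y,np.percentile(q[:,0],[.3,99.7]).round(1))
for x in(40,80,120,160):
    q=Q[abs(Q[:,0]-x)<4];print(x,np.percentile(q[:,1],99.7).round(1))
```

```text
28662 tilt x 9.89603120834225 tilt y 0.19250918154981503 top z at lower edge 65.24866703065385
20 [ 21.9 168.4]
40 [ 21.6 168.3]
60 [ 21.4 168.4]
40 70.2
80 70.5
120 71.0
160 71.1
```

>>> {"name": "move_arm", "arguments": {"plan": [[0,[0,-0.1,0.8],[0,0,0.001]],[0,[0,-0.1,0.8],[0,0,0.001]],[0,[0,-0.1,0.8],[0,0,0.001]],[0,[0,-0.1,0.8],[0,0,0.001]],[0,[-0.1,-0.1,0.8],[0,0,0.001]],[0,[0,-0.1,0.7],[0,0,0]],[0,[0,0,0],[0,0,0]],[0,[0,0,0],[0,0,0]]]}}

```text
time_s: 7.55
tcp_pos: [0.5419, -0.1089, 0.1316]
orientation: [2.583, -0.003, 0.018]
contact_force: [-0.4, 0.6, -4.1]
width: 0.124
finger_force: 45.0
```

Run:
```python
from h import *
s=where()
t,Rt=gpose(21,2,9.5); plan(t,Rt,4,0)
```

```text
t 7.55 low [25.9  0.3 13.3] up [1.736e+02 1.000e-01 3.930e+01] rot [ 0.17 -9.98 -0.08] F [-0.4  0.6 -4.1] M [ 1.04  0.07 -0.01] w 0.124 F_intake [-2.1 -0.4 -3.6]
[[0, [-0.0, -0.2, 0.3], [0.002, -0.001, -0.0]], [0, [-0.0, -0.2, 0.3], [0.002, -0.001, -0.001]], [0, [-0.0, -0.1, 0.3], [0.002, -0.0, -0.0]], [0, [-0.0, -0.2, 0.2], [0.002, -0.001, -0.001]]]
[ 0.5419 -0.1087  0.1185] [2.591 0.    0.018]
```

>>> {"name": "move_arm", "arguments": {"plan": [[0,[0,-0.1,0.3],[0.002,-0.001,0]],[0,[0,-0.15,0.3],[0.002,-0.001,0]],[0,[0,-0.15,0.3],[0.002,0,0]],[0,[0,-0.1,0.2],[0.002,-0.001,0]],[0,[0,0,0],[0,0,0]],[0,[0,0,0],[0,0,0]]]}}

```text
time_s: 8.15
tcp_pos: [0.5419, -0.1104, 0.1196]
orientation: [2.591, -0.001, 0.016]
contact_force: [0.7, 0.2, -4.1]
width: 0.128
finger_force: 45.0
```

Run:
```python
from h import *
s=where()
t,Rt=gpose(10,1.2,9.3); plan(t,Rt,5,0)
```

```text
t 8.15 low [22.6  0.2  2.3] up [170.5  -0.   27.1] rot [-0.   -9.52 -0.09] F [ 0.7  0.2 -4.1] M [1.02 0.03 0.07] w 0.128 F_intake [-1.7  0.7 -3.7]
[[0, [-0.0, -0.3, -0.0], [0.001, 0.0, -0.0]], [0, [-0.0, -0.2, -0.0], [0.001, 0.0, -0.0]], [0, [-0.0, -0.3, -0.0], [0.001, 0.0, -0.001]], [0, [-0.0, -0.2, -0.0], [0.0, 0.0, -0.0]], [0, [-0.0, -0.3, -0.1], [0.001, 0.0, -0.001]]]
[ 0.5417 -0.0988  0.1137] [2.595 0.    0.018]
```

>>> {"name": "move_arm", "arguments": {"plan": [[0,[0,-0.3,-0.02],[0.001,0,0]],[0,[0,-0.3,-0.02],[0.001,0,0]],[0,[0,-0.3,-0.02],[0.001,0,0]],[0,[0,-0.3,-0.02],[0,0,0]],[0,[0,0,0],[0,0,0]],[0,[0,0,0],[0,0,0]]]}}

```text
time_s: 8.75
tcp_pos: [0.5417, -0.0996, 0.1141]
orientation: [2.594, -0.001, 0.016]
contact_force: [-0.0, 0.3, -3.9]
width: 0.125
finger_force: 45.0
```

Run:
```python
from h import *
s=where()
t,Rt=gpose(2,0.8,9); plan(t,Rt,5,0)
```

```text
t 8.75 low [10.4  0.2  1.4] up [158.4   0.   25.8] rot [ 0.   -9.36 -0.08] F [-0.   0.3 -3.9] M [0.98 0.08 0.04] w 0.125 F_intake [-1.7 -0.  -3.5]
[[0, [-0.0, -0.2, -0.0], [0.001, 0.0, -0.0]], [0, [-0.0, -0.2, -0.0], [0.001, 0.0, -0.0]], [0, [-0.0, -0.1, -0.0], [0.001, 0.0, -0.0]], [0, [-0.0, -0.2, -0.0], [0.002, 0.0, -0.001]], [0, [-0.0, -0.1, -0.0], [0.001, 0.0, -0.0]]]
[ 0.5416 -0.0928  0.1099] [ 2.6   -0.     0.017]
```

No contact yet. Sliding in further, gently.

>>> {"name": "move_arm", "arguments": {"plan": [[0,[0,-0.2,-0.02],[0.001,0,0]],[0,[0,-0.2,-0.02],[0.001,0,0]],[0,[0,-0.15,-0.02],[0.001,0,0]],[0,[0,-0.15,-0.02],[0.002,0,0]],[0,[0,0,0],[0,0,0]],[0,[0,0,0],[0,0,0]]]}}

```text
time_s: 9.35
tcp_pos: [0.5416, -0.0933, 0.1111]
orientation: [2.599, -0.001, 0.016]
contact_force: [-0.8, -0.6, -4.3]
width: 0.13
finger_force: 45.0
```

Run:
```python
from h import *
where()
```

```text
t 9.35 low [3.3 0.2 1.5] up [151.4  -0.   25.1] rot [-0.   -9.06 -0.1 ] F [-0.8 -0.6 -4.3] M [0.99 0.02 0.06] w 0.13 F_intake [-1.1 -0.8 -4.2]
```

```bash
sed -i 's/1 if n>1 else 2/2/' h.py
python3 - <<'E'
from h import *
e=plan(*gpose(1.8,1,5),5,0)
e=plan(*gpose(1.5,.7,1.5),5,0,e)
E
```

```text
[[0, [-0.0, -0.01, 0.13], [0.014, 0.0, -0.0]], [0, [-0.0, -0.01, 0.13], [0.014, 0.0, -0.0]], [0, [-0.0, -0.01, 0.13], [0.014, 0.0, -0.001]], [0, [-0.0, -0.01, 0.13], [0.014, 0.0, -0.0]], [0, [-0.01, -0.01, 0.12], [0.015, 0.0, -0.001]]]
[ 0.5415 -0.096   0.1053] [2.67  0.    0.018]
[[0, [0.0, 0.01, 0.11], [0.012, 0.0, 0.0]], [0, [0.0, 0.01, 0.11], [0.012, 0.0, 0.0]], [0, [0.0, 0.01, 0.11], [0.012, 0.0, 0.0]], [0, [0.0, 0.02, 0.12], [0.012, 0.0, 0.0]], [0, [0.0, 0.02, 0.11], [0.013, 0.0, 0.0]]]
[ 0.5416 -0.0991  0.1005] [2.731 0.    0.018]
```

>>> {"name": "move_arm", "arguments": {"plan": [[0,[0,-0.01,0.13],[0.014,0,0]],[0,[0,-0.01,0.13],[0.014,0,0]],[0,[0,-0.01,0.13],[0.014,0,0]],[0,[0,-0.01,0.13],[0.014,0,0]],[0,[0,-0.01,0.12],[0.015,0,0]],[0,[0,0,0],[0,0,0]]]}}

```text
time_s: 9.95
tcp_pos: [0.5414, -0.0971, 0.1056]
orientation: [2.671, -0.001, 0.014]
contact_force: [-0.2, -0.6, -4.2]
width: 0.125
finger_force: 45.0
```

Run:
```python
from h import *
where()
e=plan(*gpose(1.5,.7,1.5),5,0)
```

```text
t 9.95 low [2.9 0.2 0.9] up [152.3  -0.3  13.9] rot [-0.03 -4.99 -0.19] F [-0.2 -0.6 -4.2] M [ 0.84  0.04 -0.01] w 0.125 F_intake [-1.  -0.2 -4.1]
[[0, [0.0, -0.01, 0.11], [0.012, 0.0, -0.001]], [0, [0.0, -0.01, 0.11], [0.012, 0.0, -0.001]], [0, [0.0, -0.01, 0.11], [0.012, 0.0, -0.0]], [0, [0.01, -0.01, 0.11], [0.012, 0.0, -0.001]], [0, [0.0, -0.01, 0.1], [0.013, 0.001, -0.0]]]
[ 0.5416 -0.099   0.1005] [ 2.732e+00 -1.000e-03  1.700e-02]
```

>>> {"name": "move_arm", "arguments": {"plan": [[0,[0,-0.12,0],[0,0,-0.001]],[0,[0,-0.04,0.11],[0.012,0,-0.001]],[0,[0,-0.01,0.11],[0.012,0,0]],[0,[0,-0.01,0.11],[0.012,0,0]],[0,[0,-0.01,0.11],[0.012,0,0]],[0,[0,-0.01,0.1],[0.013,0,0]],[0,[0,0,0],[0,0,0]]]}}

```text
time_s: 10.65
tcp_pos: [0.5417, -0.0978, 0.0999]
orientation: [2.731, -0.0, 0.016]
contact_force: [1.3, -3.2, -0.7]
width: 0.126
finger_force: 45.0
```

Run:
```python
from h import *
where()
e=plan(*gpose(1.5,.2,0),3,0)
```

```text
t 10.65 low [0.1 0.2 0.6] up [150.    0.    4.5] rot [-0.01 -1.52 -0.07] F [ 1.3 -3.2 -0.7] M [-0.2  -0.07  0.08] w 0.126 F_intake [ 2.7  1.2 -1.8]
[[0, [-0.0, 0.06, 0.09], [0.009, 0.0, -0.0]], [0, [-0.01, 0.06, 0.09], [0.009, 0.0, -0.001]], [0, [-0.0, 0.06, 0.09], [0.008, 0.0, -0.0]]]
[ 0.5416 -0.1005  0.0981] [2.757 0.    0.017]
```

>>> {"name": "move_arm", "arguments": {"plan": [[0,[0,0.05,0.07],[0.007,0,0]],[0,[0,0.03,0.07],[0.007,0,0]],[0,[0,0.02,0.07],[0.007,0,0]],[0,[0,0,0],[0,0,0]],[0,[0,0,0],[0,0,0]]]}}

```text
time_s: 11.15
tcp_pos: [0.5417, -0.0987, 0.0981]
orientation: [2.752, 0.0, 0.017]
contact_force: [1.0, -4.3, 0.2]
width: 0.122
finger_force: 45.0
```

Run:
```python
from h import *
where()
```

```text
t 11.15 low [-0.   0.1  0.4] up [1.5e+02 1.0e-01 1.3e+00] rot [-0.01 -0.33  0.01] F [ 1.  -4.3  0.2] M [-0.49 -0.09 -0.  ] w 0.122 F_intake [ 4.1  1.  -1.5]
```

>>> {"name": "move_arm", "arguments": {"plan": [[0,[0,0.02,0.04],[0.003,0,0]],[0,[0,0.02,0.04],[0.002,0,0]],[0,[0,0,0],[0,0,0]],[0,[0,0,0],[0,0,0]]], "grip_force": 15}}

```text
time_s: 11.55
tcp_pos: [0.5417, -0.0991, 0.0975]
orientation: [2.757, 0.0, 0.018]
contact_force: [0.2, -3.8, 0.3]
width: 0.127
finger_force: 15.0
```

Run:
```python
from h import *
where()
```

```text
t 11.55 low [0.  0.1 0.2] up [1.5e+02 1.0e-01 2.0e-01] rot [-0.   -0.02  0.01] F [ 0.2 -3.8  0.3] M [-0.46  0.06 -0.  ] w 0.127 F_intake [ 3.7  0.2 -1.2]
```

>>> {"name": "move_arm", "arguments": {"plan": [[0.2,[0,0,0],[0,0,0]],[0.4,[0,0,0],[0,0,0]],[0.4,[0,0,0],[0,0,0]],[0.4,[0,0,-0.5],[0,0,0]],[0.4,[0,0,-2.0],[0,0,0]],[0.4,[0,0,-3.5],[0,0,0]],[0.4,[0,0,-3.0],[0,0,0]],[0.4,[0,0,-3.0],[0,0,0]],[0.4,[0,0,0],[0,0,0]]]}}

```text
time_s: 12.45
tcp_pos: [0.5438, -0.0512, 0.2125]
orientation: [2.761, -0.009, 0.022]
contact_force: [0.3, 0.1, -0.4]
width: 0.4
finger_force: 0.0
```

Run:
```python
from h import *
where()
p,d,W=wrist('w4');cv2.imwrite('pics/w4.png',p[:,:,::-1])
L=(W-O)@RI.as_matrix()*1000
ok=(d>0)&(W[...,2]<.21)&(abs(L[...,1])<110);ok[255:]=False
P=L[ok&(L[...,0]>20)&(L[...,0]<148)&(abs(L[...,1])<68)&(abs(L[...,2]-5)<6)]
c=np.linalg.lstsq(np.c_[P[:,:2],np.ones(len(P))],P[:,2],rcond=None)[0];r=P@[-c[0],-c[1],1]-c[2];P=P[abs(r)<1.5]
c=np.linalg.lstsq(np.c_[P[:,:2],np.ones(len(P))],P[:,2],rcond=None)[0];print('plate plane z at low/up',c@[0,0,1],c@[150,0,1],len(P))
k=L[ok&(abs(L[...,0]-218)<45)&(abs(L[...,1])<45)&(L[...,2]>50)&(L[...,2]<62)];print('knob',len(k),k.mean(0),cv2.minAreaRect(k[:,:2].astype(np.float32)))
```

```text
t 12.45 low [ -1.4   3.2 125. ] up [148.6   3.2 124.6] rot [0.57 0.17 0.03] F [ 0.3  0.1 -0.4] M [0.41 0.03 0.03] w 0.4 F_intake [-0.2  0.3 -0.3]
plate plane z at low/up 4.946758832407249 4.950301673767902 13008
knob 764 [216.20286809   2.37690863  54.44324322] ((217.72605895996094, 0.8353157043457031), (14.318525314331055, 54.005104064941406), 20.104990005493164)
```

View pics/w4.png

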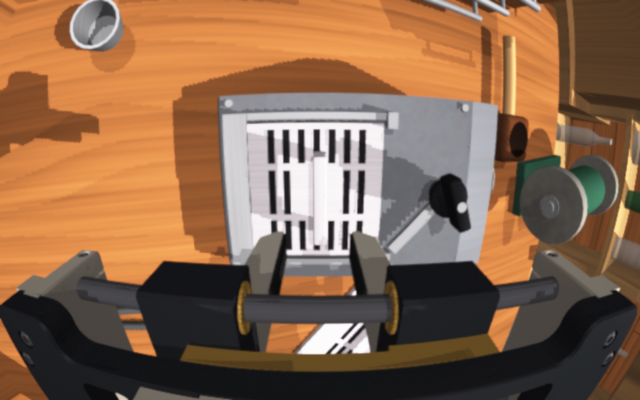

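Grille is seated: top plane at 4.95 mm at both ends. The wing lies at 110° in intake axes, so tool y goes to 20°. Moving above the knob.

```bash
cat >> h.py <<'E'
def kpose(z,ang,x=218,y=.4):
    return O+RI.apply(np.array([x,y,z])/1000), RI*Rot.from_euler('z',ang,degrees=True)*M
def kw():
    from station import arm
    s=arm.state();R=RI.inv()*Rot.from_euler('xyz',s['orientation'])*M.inv()
    print('t',s['time_s'],'tcp',(RI.inv().apply(s['tcp_pos']-O)*1000).round(1),'rot',R.as_euler('xyz',degrees=True).round(2),'F_i',RI.inv().apply(s['contact_force']).round(1),'M_i',RI.inv().apply(s['moment']).round(2),'w',round(s['width'],3),'q',s['joints'].round(2));return s
E
python3 - <<'E'
from h import *
kw()
e=plan(*kpose(105,20.1),7,.6)
E
```

```text
t 12.5 tcp [ 86.1   1.5 138.4] rot [0.31 0.09 0.04] F_i [-0.  -0.1 -0.4] M_i [-0.05  0.41 -0.03] w 0.399 q [-0.26  0.48  0.14  1.78  0.39  0.95 -1.92]
[[0.6, [-0.02, 1.89, 0.47], [-0.0, -0.001, -0.05]], [0.6, [-0.11, 1.88, 0.47], [-0.0, -0.001, -0.05]], [0.6, [-0.21, 1.87, 0.48], [-0.0, -0.001, -0.05]], [0.6, [-0.3, 1.86, 0.47], [-0.0, -0.001, -0.05]], [0.6, [-0.39, 1.84, 0.48], [-0.0, -0.001, -0.05]], [0.6, [-0.48, 1.83, 0.47], [-0.0, -0.0, -0.05]], [0.6, [-0.58, 1.79, 0.48], [-0.001, -0.001, -0.05]]]
[ 0.5435 -0.1872  0.229 ] [2.779 0.129 0.344]
```

>>> {"name": "move_arm", "arguments": {"plan": [[0.6,[0,1.9,0.47],[0,0,-0.05]],[0.6,[-0.1,1.9,0.47],[0,0,-0.05]],[0.6,[-0.2,1.87,0.48],[0,0,-0.05]],[0.6,[-0.3,1.86,0.47],[0,0,-0.05]],[0.6,[-0.4,1.84,0.48],[0,0,-0.05]],[0.6,[-0.5,1.83,0.47],[0,0,-0.05]],[0.6,[-0.6,1.79,0.48],[0,0,-0.05]],[0.6,[0,0,0],[0,0,0]],[0.6,[0,0,0],[0,0,0]]]}}

```text
time_s: 13.4
tcp_pos: [0.5412, -0.1889, 0.2264]
orientation: [2.78, 0.13, 0.342]
contact_force: [-0.5, 1.0, 0.6]
width: 0.601
finger_force: 0.0
```

Run:
```python
from h import *
kw()
p,d,W=wrist('w5')
L=(W-O)@RI.as_matrix()*1000;ok=(d>0)
k=L[ok&(abs(L[...,0]-218)<45)&(abs(L[...,1])<45)&(L[...,2]>50)&(L[...,2]<60)];print('knob',len(k),cv2.minAreaRect(k[:,:2].astype(np.float32)))
e=plan(*kpose(33,20.1),5,.6)
```

```text
t 13.4 tcp [218.5  -1.9 102. ] rot [-0.09  0.08 20.  ] F_i [-0.7 -0.5  1. ] M_i [-0.03  0.41  0.  ] w 0.601 q [ 0.03  0.47  0.08  1.76  0.44  0.92 -1.37]
knob 1336 ((217.9515380859375, 0.8207359313964844), (14.253190040588379, 53.56977081298828), 20.582801818847656)
[[0.6, [0.03, 0.02, 1.39], [-0.0, 0.0, 0.0]], [0.6, [0.03, 0.02, 1.39], [-0.0, 0.0, 0.0]], [0.6, [0.04, 0.02, 1.39], [-0.0, 0.0, 0.0]], [0.6, [0.03, 0.02, 1.39], [-0.001, 0.0, 0.0]], [0.6, [0.04, 0.03, 1.39], [-0.0, 0.0, 0.0]]]
[ 0.544  -0.2143  0.1622] [2.779 0.13  0.344]
```

>>> {"name": "move_arm", "arguments": {"plan": [[0.6,[0.05,0.02,1.4],[0,0,0]],[0.6,[0.05,0.02,1.4],[0,0,0]],[0.6,[0.05,0.02,1.4],[0,0,0]],[0.6,[0.04,0.02,1.4],[0,0,0]],[0.6,[0.03,0.02,1.3],[0,0,0]],[0.6,[0,0,0],[0,0,0]],[0.6,[0,0,0],[0,0,0]]]}}

```text
time_s: 14.15
tcp_pos: [0.545, -0.2144, 0.1634]
orientation: [2.779, 0.129, 0.345]
contact_force: [-0.1, 1.0, 0.6]
width: 0.601
finger_force: 0.0
```

Run:
```python
from h import *
kw()
```

```text
t 14.15 tcp [218.6   1.4  34. ] rot [0.000e+00 1.000e-02 2.013e+01] F_i [-0.7 -0.   0.9] M_i [-0.03  0.41  0.02] w 0.601 q [ 0.07  0.56  0.1   1.81  0.48  0.77 -1.39]
```

>>> {"name": "move_arm", "arguments": {"plan": [[0,[0,0,0],[0,0,0]],[0,[0,0,0],[0,0,0]],[0,[0,0,0],[0,0,0]],[0,[0,0,0],[0,0,0]],[0,[0,0,0],[0,0,0]],[0,[0,0,0],[0,0,0]],[0,[0,0,0],[0,0,0]],[0,[0,0,0],[0,0,0]]], "grip_force": 45}}

```text
time_s: 14.95
tcp_pos: [0.5443, -0.2137, 0.1631]
orientation: [2.781, 0.13, 0.345]
contact_force: [-1.8, 4.6, 2.1]
width: 0.146
finger_force: 45.0
```

Run:
```python
from h import *
kw()
```

```text
t 14.95 tcp [217.8   0.7  34. ] rot [-2.000e-02  1.200e-01  2.013e+01] F_i [-3.5 -1.7  3.7] M_i [-0.48  1.28 -0.03] w 0.146 q [ 0.07  0.55  0.1   1.81  0.48  0.77 -1.39]
```

>>> {"name": "move_arm", "arguments": {"plan": [[0,[0,0,0],[0,0,0.06]],[0,[0,0,0],[0,0,0.06]],[0,[0,0,0],[0,0,0.06]],[0,[0,0,0],[0,0,0.06]],[0,[0,0,0],[0,0,0.06]],[0,[0,0,0],[0,0,0.06]],[0,[0,0,0],[0,0,0.06]],[0,[0,0,0],[0,0,0.06]],[0,[0,0,0],[0,0,0]],[0,[0,0,0],[0,0,0]]]}}

```text
time_s: 15.95
tcp_pos: [0.5443, -0.2141, 0.1633]
orientation: [2.761, -0.047, -0.102]
contact_force: [-2.7, 4.4, 1.5]
width: 0.148
finger_force: 45.0
```

Run:
```python
from h import *
kw()
```

```text
t 15.95 tcp [218.3   0.7  34. ] rot [-0.07  0.05 -7.33] F_i [-3.5 -2.6  3.1] M_i [-0.57  1.33 -0.04] w 0.148 q [-0.02  0.56  0.23  1.82  0.38  0.74 -1.78]
```

>>> {"name": "move_arm", "arguments": {"plan": [[0,[0,0,0],[0,0,0.05]],[0,[0,0,0],[0,0,0.05]],[0,[0,0,0],[0,0,0.05]],[0,[0,0,0],[0,0,0.05]],[0,[0,0,0],[0,0,0.05]],[0,[0,0,0],[0,0,0.05]],[0,[0,0,0],[0,0,0]]]}}

```text
time_s: 16.65
tcp_pos: [0.5442, -0.2144, 0.1634]
orientation: [2.79, -0.155, -0.384]
contact_force: [-2.5, 4.9, 2.4]
width: 0.148
finger_force: 45.0
```

Run:
```python
from h import *
kw()
```

```text
t 16.65 tcp [218.6   0.6  34. ] rot [ -0.09   0.   -24.55] F_i [-3.7 -2.4  4. ] M_i [-0.62  1.25 -0.08] w 0.148 q [-0.07  0.57  0.32  1.82  0.31  0.72 -2.02]
```

>>> {"name": "move_arm", "arguments": {"plan": [[0,[0,0,0],[0,0,0.04]],[0,[0,0,0],[0,0,0.04]],[0,[0,0,0],[0,0,0]]]}}

```text
time_s: 16.95
tcp_pos: [0.5442, -0.2145, 0.1634]
orientation: [2.802, -0.182, -0.459]
contact_force: [-2.5, 4.2, 2.3]
width: 0.147
finger_force: 45.0
```

Run:
```python
from h import *
kw()
```

```text
t 16.95 tcp [218.7   0.6  34. ] rot [-8.000e-02 -2.000e-02 -2.906e+01] F_i [-3.1 -2.4  3.7] M_i [-0.59  1.22  0.15] w 0.147 q [-0.09  0.57  0.34  1.82  0.3   0.72 -2.08]
```

>>> {"name": "move_arm", "arguments": {"plan": [[0,[0,0,0],[0,0,0.04]],[0,[0,0,0],[0,0,0.04]],[0,[0,0,0],[0,0,0]]]}}

```text
time_s: 17.25
tcp_pos: [0.5442, -0.2145, 0.1635]
orientation: [2.817, -0.208, -0.536]
contact_force: [-2.7, 3.9, 2.2]
width: 0.144
finger_force: 45.0
```

Run:
```python
from h import *
kw()
```

```text
t 17.25 tcp [218.7   0.6  34. ] rot [ -0.09  -0.04 -33.64] F_i [-2.8 -2.6  3.5] M_i [-0.61  1.25  0.11] w 0.144 q [-0.1   0.58  0.36  1.82  0.28  0.71 -2.15]
```

The torque stepped by about 0.2 N m at roughly −29°, which is the stop, and the knob is now slipping. A bit more turn puts the slip mid-range.

>>> {"name": "move_arm", "arguments": {"plan": [[0,[0,0,0],[0,0,0.05]],[0,[0,0,0],[0,0,0.05]],[0,[0,0,0],[0,0,0.05]],[0,[0,0,0],[0,0,0.05]],[0,[0,0,0],[0,0,0]],[0,[0,0,0],[0,0,0]]]}}

```text
time_s: 17.85
tcp_pos: [0.5441, -0.2147, 0.1635]
orientation: [2.863, -0.267, -0.732]
contact_force: [-2.6, 4.6, 2.4]
width: 0.148
finger_force: 45.0
```

Run:
```python
from h import *
kw()
```

```text
t 17.85 tcp [218.9   0.4  34. ] rot [ -0.09  -0.06 -45.08] F_i [-3.4 -2.5  4. ] M_i [-0.6   1.2   0.08] w 0.148 q [-0.14  0.58  0.42  1.82  0.23  0.71 -2.3 ]
```

>>> {"name": "move_arm", "arguments": {"plan": [[0.3,[0,0,0],[0,0,0]],[0.6,[0,0,0],[0,0,0]],[0.6,[0,0,0],[0,0,0]],[0.6,[0,0,0],[0,0,0]],[0.6,[0,0,-1.0],[0,0,0]],[0.6,[0,0,-3.0],[0,0,0]],[0.6,[0,0,-4.0],[0,0,0]],[0.6,[0,0,-4.0],[0,0,0]],[0.6,[0,0,0],[0,0,0]],[0.6,[0,0,0],[0,0,0]]]}}

```text
time_s: 18.85
tcp_pos: [0.5445, -0.1698, 0.2761]
orientation: [2.866, -0.271, -0.734]
contact_force: [-0.7, -0.8, -0.7]
width: 0.603
finger_force: 0.0
```

Run:
```python
from h import *
from station import arm
kw()
p,d=arm.capture('top');np.savez('t9.npz',p=p,d=d,**arm.camera_info('top'))
p,d,W=wrist('w9')
L=(W-O)@RI.as_matrix()*1000;ok=(d>0)
k=L[ok&(abs(L[...,0]-218)<45)&(abs(L[...,1])<45)&(L[...,2]>50)&(L[...,2]<60)];print('knob',len(k),cv2.minAreaRect(k[:,:2].astype(np.float32)))
P=L[ok&(L[...,0]>20)&(L[...,0]<135)&(abs(L[...,1])<68)&(abs(L[...,2]-5)<4)]
c=np.linalg.lstsq(np.c_[P[:,:2],np.ones(len(P))],P[:,2],rcond=None)[0];print('plate',c@[0,0,1],c@[150,0,1],len(P))
cv2.imwrite('pics/w9.png',p[:,:,::-1])
```

```text
t 18.85 tcp [219.5   1.7 155.2] rot [  0.11   0.11 -45.25] F_i [ 0.5 -0.8 -0.9] M_i [-0.02  0.42  0.01] w 0.603 q [-0.24  0.44  0.44  1.69  0.24  0.99 -2.31]
knob 861 ((218.25828552246094, 1.1715469360351562), (53.76481246948242, 13.542679786682129), 45.094627380371094)
plate 4.926288096269528 5.0346717479396075 3907
```

View pics/w9.png

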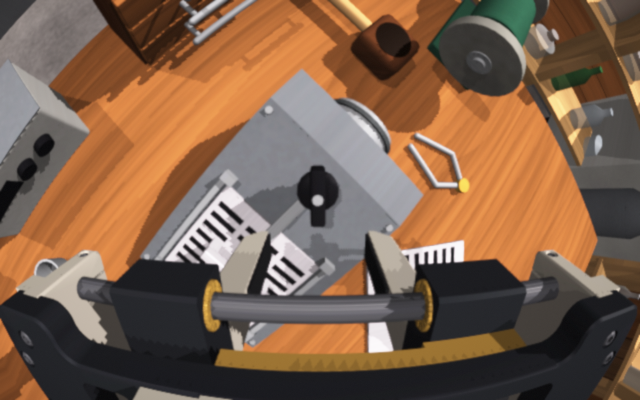

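The finger runs from the knob (318,190) down to the plate (275,235), and the plate is flat. One numeric check of the finger's direction before handing in.

Run:
```python
from h import *
z=np.load('w9.npz');d=z['d'];W=wpts(d,z['intrinsics'],z['world_from_camera']);L=(W-O)@RI.as_matrix()*1000
f=L[(d>0)&(L[...,2]>7.5)&(L[...,2]<20)&(L[...,0]>130)&(L[...,0]<194)&(abs(L[...,1])<60)]
print(len(f),f.min(0),f.max(0),f.mean(0),np.degrees(np.arctan2(f[:,1].mean()-1,218-f[:,0].mean())))
```

```text
517 [140.77498626  -6.67388653   8.30191544] [193.86750807   6.64300215  15.14012962] [169.81150149   0.42625274  12.8746787 ] -0.6821491445110863
```

```bash
python3 -c "
from station import arm
print(arm.hand_in())"
```

```text
the job is handed in; nothing more can be done
None
```

The smaller grille is hooked under the lip and lies flat on its seat, the clamp finger is home over its upper edge, the knob slipped by an estimated 0.27 rad, and the job was handed in at about 19 s.

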